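# Set the heating thermostat and switch its power on

## Task

First take the glue stick off the thermostat and stand it upright on a free spot of the desk. Then turn the pointer of the white thermostat until it points squarely at the green dot on its scale (not the red one). Leave the power off until that is done, and only then turn the red bar handle of the yellow power isolator fully clockwise to on, let go, and leave the speaker, mug, pen cup and plant standing where they are.

Things in the scene. Friction and masses are not known exactly. Their poses are not given: they have to be found in the camera images.
- thermostat: White thermostat housing fixed to the desk, 160 x 160 x 50 mm high, with a flat grey round scale (146 mm across, black ticks) on top. Origin at the centre of its underside on the desk; z up; the dial axis is its z axis. The flat top is at z = 50 mm.
- dial_pointer (a point): Black dial of the thermostat: a hub 18 mm in radius, standing from 54 to 78 mm above the desk, with one straight wing (the pointer) 12 mm wide, from the hub out to 55 mm from the axis, standing from 54 to 75 mm above the desk, a white line along its top. The point lies on the dial axis 64 mm above the desk; its x axis points along the pointer, z up. The wing can be pushed on either side.
- dial (a joint): Dial angle in rad: 0 when the pointer points along the housing's +x axis, growing counter-clockwise seen from above; free between stops at -2.3 and 2.3. Stiff by even friction (about 0.08 N m), no spring, stays where it is left.
- green_dot: Green flat dot, 16 mm across, stuck on the scale 47 to 65 mm from the dial axis: the wanted setting. Origin at its centre. Too thin to hinder anything.
- red_dot: Red flat dot, 16 mm across, stuck on the other side of the scale: not the wanted setting. Origin at its centre.
- isolator: Power isolator fixed to the desk: grey box 100 x 100 x 55 mm high with a yellow top plate. Origin at the centre of its underside on the desk, z up; the handle turns about its z axis. The flat top is at z = 56 mm. White bars on the plate along its x axis mark on, black ones along its y axis mark off.
- switch_handle (a point): Red bar handle of the isolator: 72 mm long, 16 mm wide, standing from 63 to 85 mm above the desk on a round boss 32 mm across. The point lies on the turning axis 74 mm above the desk; the bar runs along its y axis, 36 mm to each side; z up. Either end can be pushed.
- switch (a joint): Handle angle in rad: 0 = off (bar along the box's y axis), growing CLOCKWISE seen from above to the stop at 1.571 = on (bar along the box's x axis). Friction about 0.15 N m, no spring, stays where it is left.
- glue_stick: Loose orange glue stick with a white cap, a plain upright cylinder 26 mm in diameter and 90 mm tall, 30 to 55 g, left standing on the thermostat scale to one side of the dial (it may hide a dot). Origin at the centre of its underside.
- speaker: Loose black loudspeaker, 90 x 80 mm (its x, y) and 185 mm tall, 0.5 to 1 kg, standing close beside the isolator on one side (the mug is on the other). Origin at the centre of its underside. Leave alone.
- mug: Loose empty blue mug, 76 mm across, 90 mm tall, handle at its +y reaching about 70 mm from its axis. Origin at the centre of its underside. Leave alone.
- pen_cup: Loose dark metal pen cup, 76 mm across, 100 mm tall, with pens up to 152 mm. It stands before or behind the thermostat (the plant on the other side). Origin at the centre of its underside. Leave alone.
- plant: Loose small plant in a brass-coloured pot, 84 mm across, leaves within 95 mm across and up to 150 mm high. Origin at the centre of its underside. Leave alone.
There are look-alikes about, which are no part of the job. Several things have the shape of the glue_stick; the one meant has the colours described above.

How it is judged:
By the outcome, as a careful person would: the job done as asked, in the order asked, and still so for the second after the job is handed in, with the robot touching nothing.
It also fails if it takes over 72 s, if anything falls off the work surface, if the arm or the gripper's body presses on something with over 40 N, if the wrist force passes 120 N, or if a joint passes its speed limit or range.

## Robot

A 7-joint arm with a two-finger parallel gripper is mounted at the origin on the work surface. World frame = base frame: x ahead of the robot, y to its left, z up, the work surface at z = 0. Lengths are in m, angles in rad, forces in N, time in s.
With the tool pointing down it reaches from about 0.35 to 0.9 m from the base axis. Payload 8.1 kg.
Tool frame: the origin (TCP) lies between the finger pads; the fingertips stand 25 mm ahead of it and the grasp point (between the pads) lies 6 mm ahead of it; z points along the fingers, y is the direction in which the jaws open and shut (so a half turn about z gives the same grasp; the last joint's range is limited). The gripper opens to 85 mm and grips with 20 to 120 N. Pads are 22 mm wide; open, the fingers measure 114 mm over their backs; the gripper's body (76 mm by 85 mm) begins 54 mm behind the grasp point. The pads swing forward as they close: fully open they stand 13 mm farther back than shut.
Start: joints at [1.012, 0.434, 0.025, 1.573, -0.012, 1.134, -0.075], TCP at [0.275, -0.561, 0.256] pointing down, gripper open.
Joint ranges: [-2.62, 2.62], [-0.44, 2.09], [-1.27, 1.32], [0.08, 2.57], [-1.32, 4.46], [0.12, 2], [-2.74, 2.74]. Speed limits (rad/s): [2.22, 2.22, 3.01, 3.01, 3.14, 3.14, 3.14].

## Interface

Orientations are given as a rotation vector (axis times angle).
In Python, from station import robot, capture gives the robot as it stands.
- The arm moves only by the shell command python3 -m pendant 'ROWS' [FORCE]. ROWS is JSON, a list of rows, each a list of 7 numbers: the turn, a rotation vector about the tool's x, y, z in degrees, then the shift along the tool's x, y, z in cm, then the closure, from -1 (fully open) to 1 (shut), so that 0 is half open. A call has 1 to 12 rows; each row shifts and turns the commanded pose from where the row before left it, along the tool's axes as they then stand; what a row does not reach is not made up. A row lasts 1/8 s, in which the tool goes at most 62.5 mm and 10.7 degrees, less where a joint would pass 70% of its speed; a pose out of reach is approached as far as the arm can. A call is refused whole if a number of a shift passes 6.25 or a number of a turn 10.7, either way. A call with a gripper value outside its range is refused whole. The fingers move at their own pace and stop on an object; FORCE is the grip in N (left out, the last holds). Time passes only in rows, so rows that do not move let the fingers close. It gives the time, the measured TCP pose, the force and the opening at its end, in the units of the state.
- robot.observe(): the state, without advancing time (a new reading comes with each control period).
- capture(name): name is "scene" or "side" or "wrist"; returns a dict with "frame" (400x640x3 uint8, blue, green, red), "fx", "fy", "cx", "cy" (pixels), "R" (3x3) and "t" (3): a world point X has camera coordinates R X + t. Camera axes: x right, y down, z forward; pixel columns grow to the right and rows downward; lengths in m; the calibration is good to about 2 mm. A picture is of the moment at which its call begins. There is no depth.
- robot.hand_in(): hands the job in, once; it reports no verdict.
The state is a dict: "t": time; "joint_positions": joint angles; "qd": joint speeds; "tau": joint torques, N m; "tcp_pos": TCP position; "tcp_rot": TCP orientation; "ft_force": force on the tool from outside, world axes, zero at the start; "moment": the same for the moment, N m; "width": finger opening in m.
Only numpy, scipy, OpenCV 4.12 (cv2) and the standard library are available. Lean on these libraries where they do the work, as an engineer would, in place of code of your own. Each camera call takes 0.05 s, during which the arm holds its last target.

## Working session

There is one attempt and no reset: what is moved stays moved. The work goes in short steps, Python scripts to look and compute and a shell command to move; the robot and the scene stay as the last step left them, time stands still between calls to the robot, and variables do not carry over. Pictures are saved under pics/ and viewed, and the job is handed in when it is done.

```bash
ls; mkdir -p pics
python3 - <<'E'
from station import robot, capture
import cv2
s=robot.observe();print(s['t'],s['tcp_pos'],s['tcp_rot'],s['width'])
for n in("scene","side","wrist"):
    c=capture(n);cv2.imwrite(f"pics/{n}0.png",c["frame"]);print(n,c['fx'],c['R'],c['t'])
E
```

```text
pics
0.0 [ 0.27482567 -0.56079783  0.25550202] [-3.05889971e+00 -7.09287956e-01  7.99539418e-04] 0.08528193829669568
scene 517.26295220414 [[-0.87679651  0.48057719  0.01653597]
 [ 0.3033227   0.57943105 -0.75647538]
 [-0.37312627 -0.65825924 -0.65381309]] [ 0.46082205 -0.09807724  1.44155751]
side 397.9695712439437 [[ 0.99780805 -0.06603516 -0.00429622]
 [-0.0361721  -0.489901   -0.87102732]
 [ 0.05541371  0.86927347 -0.49121579]] [-0.54613374  0.11478519  1.04760213]
wrist 316.6309709447454 [[ 0.43861527 -0.89867428 -0.00108846]
 [-0.86621169 -0.42309326  0.26583717]
 [-0.23936154 -0.1156574  -0.96401733]] [-0.62367626 -0.03493753  0.37894787]
```

View pics/scene0.png

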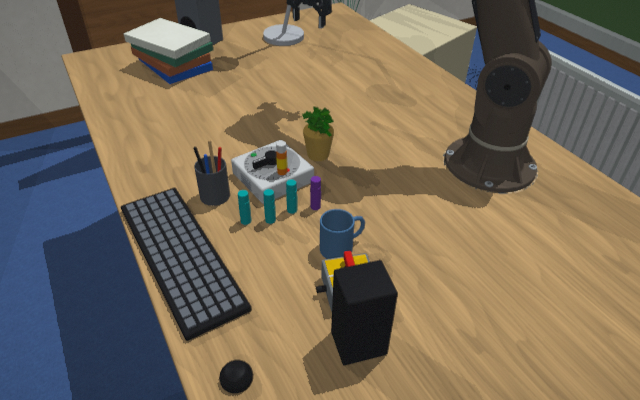

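View pics/side0.png

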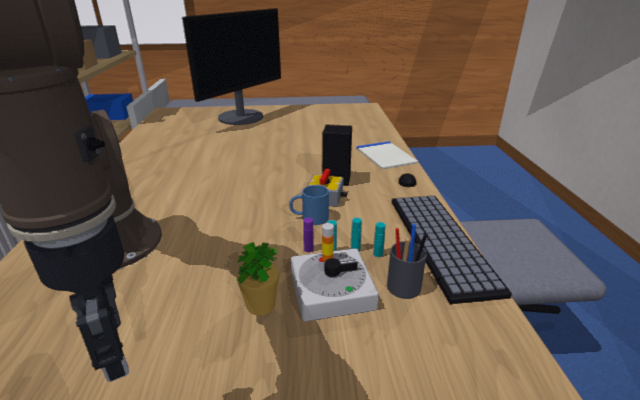

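View pics/wrist0.png

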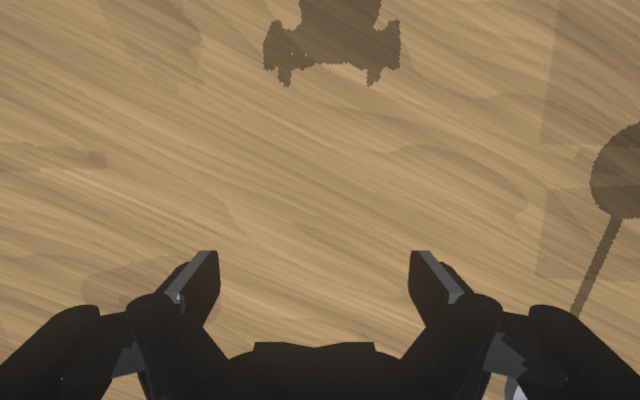

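```bash
cat > h.py <<'E'
import numpy as np,cv2,json
from station import robot,capture
from scipy.spatial.transform import Rotation as Rn
def ray(c,u,v):
    d=c['R'].T@np.array([(u-c['cx'])/c['fx'],(v-c['cy'])/c['fy'],1]); return -c['R'].T@c['t'],d
def onz(c,u,v,z):
    o,d=ray(c,u,v); return o+d*(z-o[2])/d[2]
def proj(c,X):
    p=c['R']@np.array(X)+c['t']; return np.array([c['cx']+c['fx']*p[0]/p[2],c['cy']+c['fy']*p[1]/p[2]])
def crop(c,x0,y0,x1,y1,k,f):
    cv2.imwrite(f,cv2.resize(c['frame'][y0:y1,x0:x1],None,fx=k,fy=k,interpolation=cv2.INTER_CUBIC))
def rows(): pass
E
python3 - <<'E'
from h import *
c=capture("scene");crop(c,180,130,340,250,5,"pics/sc1.png");crop(c,300,200,400,370,3.5,"pics/sc2.png")
c=capture("side");crop(c,230,200,430,330,4,"pics/si1.png");crop(c,280,110,380,230,5,"pics/si2.png")
E
```

```text
(no output)
```

View pics/sc1.png

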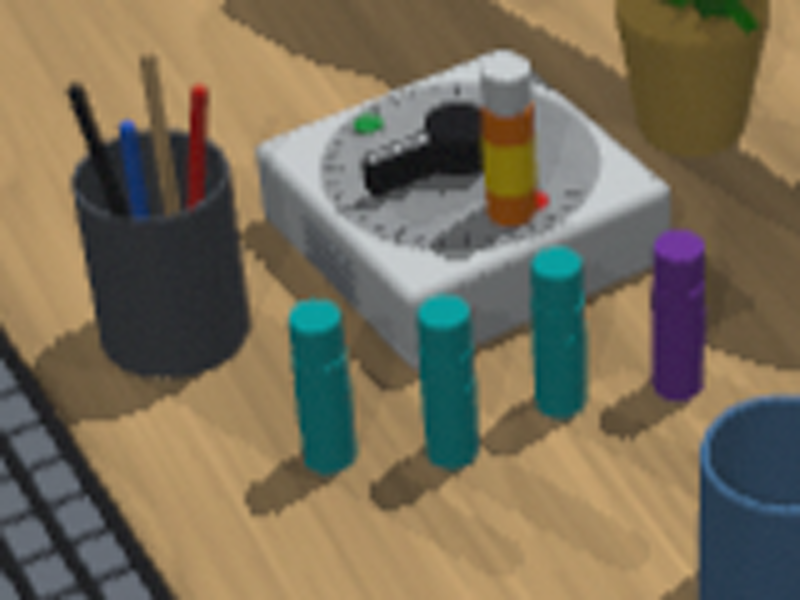

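View pics/sc2.png

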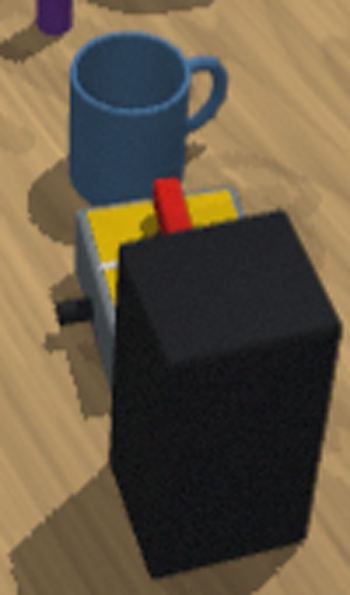

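View pics/si1.png

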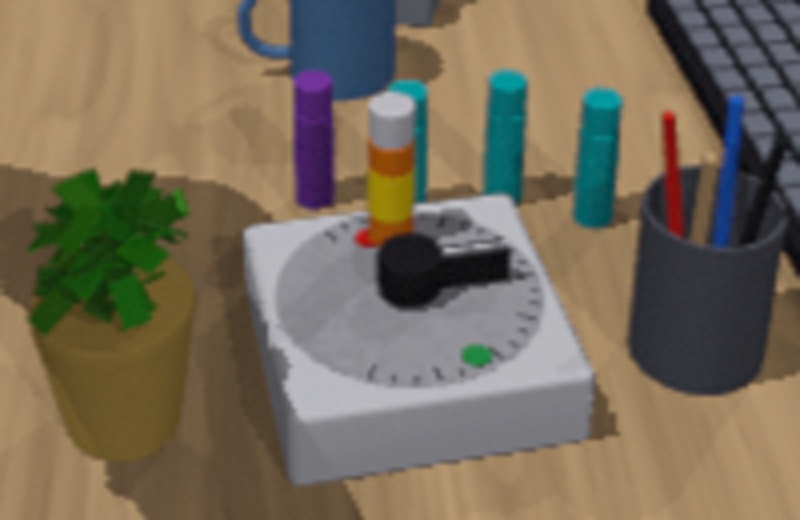

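View pics/si2.png

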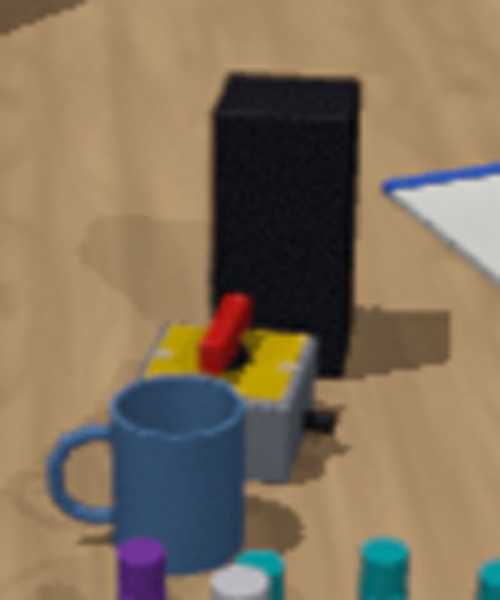

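Run:
```python
from h import *
a=capture("scene");b=capture("side")
np.set_printoptions(precision=4,suppress=True)
def S(x,y,z,ox=180,oy=130,k=5):return onz(a,ox+x/k,oy+y/k,z)[:2]
def B(x,y,z,ox=230,oy=200,k=4):return onz(b,ox+x/k,oy+y/k,z)[:2]
q=np.array([S(505,52,.05),S(668,187,.05),S(415,303,.05),S(260,150,.05)]);print(q,q.mean(0))
q=np.array([B(245,230,.05),B(510,197,.05),B(590,375,.05),B(295,418,.05)]);print(q,q.mean(0))
print('green',S(369,123,.05),B(477,355,.05),'red',S(541,202,.05),B(365,238,.05))
print('glue',S(507,62,.14),B(392,103,.14))
print('hub',S(455,120,.078),B(410,251,.078))
print('line',S(440,140,.075),S(368,162,.075),B(440,247,.075),B(507,241,.075))
B2=lambda x,y,z:B(x,y,z,280,110,5)
S2=lambda x,y,z:S(x,y,z,300,200,3.5)
print('iso',B2(165,325,.056),B2(317,340,.056),B2(297,403,.056),S2(83,213,.056),S2(240,190,.056))
print('handle',B2(238,297,.085),B2(213,355,.085),S2(168,183,.085))
print('mug',B2(178,408,.09),S2(130,72,.09),'hnd',B2(60,490,.045),S2(215,100,.045))
q=[S2(120,252,.185),S2(283,213,.185),S2(338,328,.185),S2(178,362,.185)];print('spk',q,np.mean(q,0))
q=[B2(230,75,.185),B2(360,80,.185),B2(357,118,.185),B2(217,113,.185)];print(q,np.mean(q,0))
print('pen',S(155,175,.1),B(712,215,.1),'plant base',S(690,145,0),B(120,450,0), 'sticks',S(330,463,0),S(450,458,0),S(560,408,0),S(680,390,0))
```

```text
[[ 0.4962 -0.2971]
 [ 0.4738 -0.1484]
 [ 0.6261 -0.1235]
 [ 0.6475 -0.2745]] [ 0.5609 -0.2109]
[[ 0.4739 -0.1634]
 [ 0.6291 -0.1433]
 [ 0.6469 -0.2942]
 [ 0.4974 -0.3137]] [ 0.5618 -0.2286]
green [ 0.588  -0.2705] [ 0.592  -0.2756] red [ 0.5371 -0.1672] [ 0.5416 -0.1756]
glue [ 0.5517 -0.1689] [ 0.5563 -0.1749]
hub [ 0.5613 -0.2162] [ 0.5621 -0.224 ]
line [ 0.5736 -0.2078] [ 0.6132 -0.2075] [ 0.5789 -0.218 ] [ 0.6154 -0.2155]
iso [0.5456 0.248 ] [0.6394 0.2195] [0.6177 0.1376] [0.6084 0.1508] [0.5155 0.1788]
handle [0.59   0.2247] [0.5687 0.1466] [0.5662 0.1762]
mug [0.5439 0.0738] [0.5416 0.0884] hnd [0.4771 0.0659] [0.481  0.0962]
spk [array([0.6629, 0.2832]), array([0.5779, 0.2992]), array([0.5953, 0.3722]), array([0.6722, 0.3538])] [0.6271 0.3271]
[array([0.5949, 0.3503]), array([0.6778, 0.334 ]), array([0.6662, 0.2644]), array([0.581 , 0.2799])] [0.63   0.3072]
pen [ 0.7196 -0.2136] [ 0.7202 -0.2329] plant base [ 0.4142 -0.2342] [ 0.4064 -0.279 ] sticks [ 0.689  -0.0886] [ 0.6366 -0.0651] [ 0.5739 -0.0726] [ 0.5153 -0.0568]
```

```bash
cat >> h.py <<'E'
def cen(c,lo,hi,box):
    hsv=cv2.cvtColor(c['frame'],cv2.COLOR_BGR2HSV);m=cv2.inRange(hsv,lo,hi)
    x0,y0,x1,y1=box;k=np.zeros_like(m);k[y0:y1,x0:x1]=m[y0:y1,x0:x1]
    M=cv2.moments(k,True);return (M['m10']/M['m00'],M['m01']/M['m00'],M['m00']),k
def tri(a,ua,b,ub):
    o,d=ray(a,*ua);p,e=ray(b,*ub);A=np.stack([d,-e],1);s=np.linalg.lstsq(A,p-o,rcond=None)[0]
    return (o+d*s[0]+p+e*s[1])/2,np.linalg.norm(o+d*s[0]-p-e*s[1])
E
python3 - <<'E'
from h import *
a=capture("scene");b=capture("side")
np.set_printoptions(precision=4,suppress=True)
print(a['cx'],a['cy'],b['cx'],b['cy'],-a['R'].T@a['t'],-b['R'].T@b['t'])
ga,_=cen(a,(45,120,40),(85,255,255),(245,148,262,162));gb,_=cen(b,(45,120,40),(85,255,255),(340,282,360,296))
print(ga,gb,tri(a,ga[:2],b,gb[:2]),onz(a,*ga[:2],.0505),onz(b,*gb[:2],.0505))
# white cap and teal/purple sticks
for nm,lo,hi,ba,bb in [('orange+yellow',(5,150,60),(32,255,255),(272,148,290,178),(320,232,336,262)),('purple',(125,80,30),(150,255,255),(305,170,325,215),(300,215,318,255))]:
    u,ka=cen(a,lo,hi,ba);v,kb=cen(b,lo,hi,bb);print(nm,u,v,tri(a,u[:2],b,v[:2]))
    for k in(ka,kb):
        ys,xs=np.nonzero(k);print(xs.min(),xs.max(),ys.min(),ys.max())
# gripper known point check
s=robot.observe();print(proj(a,s['tcp_pos']),proj(b,s['tcp_pos']))
E
```

```text
323.35196780575393 197.82288865128152 318.7630301015642 198.64659008069313 [0.9717 0.7843 0.8607] [ 0.491  -0.8905  0.6122]
(252.84615384615384, 154.3846153846154, 13.0) (348.88, 288.44, 25.0) (array([ 0.5905, -0.2735,  0.0493]), np.float64(0.0019825867843062317)) [ 0.5901 -0.2719  0.0505] [ 0.5913 -0.2751  0.0505]
orange+yellow (281.1924882629108, 163.17840375586854, 213.0) (326.816, 247.836, 250.0) (array([ 0.5545, -0.1696,  0.0775]), np.float64(4.370892518697172e-05))
276 287 152 174
321 332 236 260
purple (315.3176100628931, 192.15408805031447, 318.0) (307.9638157894737, 234.07236842105263, 304.0) (array([ 0.5149, -0.0644,  0.0451]), np.float64(0.002625258525950389))
311 320 176 209
303 312 217 251
[307.9734  18.6677] [109.9208 337.3493]
```

```bash
python3 -m pendant '[[0,0,8.7,0,0,0,-1],[0,0,8.7,0,0,0,-1],[0,0,8.7,0,0,0,-1],[0,0,0,3.1,-4.3,0,-1],[0,0,0,3.1,-4.3,0,-1],[0,0,0,3.1,-4.3,0,-1],[0,0,0,3.1,-4.3,0,-1],[0,0,0,3.1,-4.3,0,-1],[0,0,0,3.1,-4.3,0,-1],[0,0,0,3.1,-4.3,0,-1],[0,0,0,3.1,-4.3,0,-1],[0,0,0,0,0,0,-1]]'
python3 - <<'E'
from h import *
s=robot.observe();print(s['t'],s['tcp_pos'],s['tcp_rot'],s['joint_positions'])
c=capture("wrist");cv2.imwrite("pics/w1.png",c['frame']);print(-c['R'].T@c['t'],c['R'])
for X in [(.5617,-.22,.078),(.5907,-.2735,.05),(.5545,-.17,.14)]:print(proj(c,X))
E
```

```text
t: 1.95
tcp_pos: [0.5257, -0.2121, 0.2563]
tcp_rot: [-3.139, -0.013, -0.002]
ft_force: [-1.2, -0.5, -0.4]
width: 0.0855
1.95 [ 0.52572046 -0.21208057  0.25629023] [-3.13942184e+00 -1.27074687e-02 -2.10251540e-03] [ 0.310772    0.34195058 -0.02681987  1.7159852   0.00741989  1.08311049
 -1.28066836]
[ 0.59145063 -0.2119072   0.37469858] [[ 6.40853104e-03 -9.99977365e-01 -2.04942541e-03]
 [-9.64401616e-01 -6.72232868e-03  2.64356452e-01]
 [-2.64364245e-01  2.82332647e-04 -9.64422867e-01]]
[322.94754658 147.63877492]
[376.69095088 115.55966495]
[257.91698327 165.36078271]
```

View pics/w1.png

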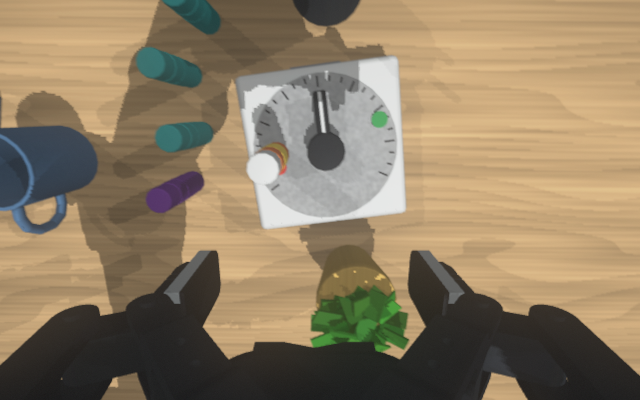

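Run:
```python
from h import *
np.set_printoptions(precision=4,suppress=True)
c=capture("wrist")
g,_=cen(c,(45,120,40),(85,255,255),(360,100,400,140));G=onz(c,*g[:2],.0505)
H=onz(c,326,151,.078)
gr=cv2.cvtColor(c['frame'],cv2.COLOR_BGR2HSV)
m=((gr[...,2]<60)).astype(np.uint8);m[:125]=0;m[175:]=0;m[:,:300]=0;m[:,350:]=0
M=cv2.moments(m,True);H2=onz(c,M['m10']/M['m00'],M['m01']/M['m00'],.077)
w=((gr[...,2]>170)&(gr[...,1]<40)).astype(np.uint8);w2=w.copy();w2[:88]=0;w2[135:]=0;w2[:,:312]=0;w2[:,332:]=0
ys,xs=np.nonzero(w2);print(len(xs),xs.min(),xs.max(),ys.min(),ys.max())
p=np.array([onz(c,x,y,.075)[:2] for x,y in zip(xs,ys)]);vx,vy,x0,y0=cv2.fitLine(p.astype(np.float32),2,0,0.01,0.01).ravel()
print('green',g,G,'hub',H,H2,'line',np.degrees(np.arctan2(vy,vx)),x0,y0,'dir green',[np.degrees(np.arctan2(*(G-h)[:2][::-1])) for h in(H,H2)],np.linalg.norm((G-H2)[:2]))
w3=w.copy();w3[:150]=0;w3[185:]=0;w3[:,:245]=0;w3[:,283:]=0;M=cv2.moments(w3,True);u=(M['m10']/M['m00'],M['m01']/M['m00']);print('cap',u,onz(c,*u,.139))
k=np.array([onz(c,*q,.05)[:2] for q in[(238,78),(396,57),(405,211),(265,228)]]);print(k,k.mean(0))
print('pen',onz(c,327,0,.1),'mug',[onz(c,*q,.09) for q in[(-5,165)]],'sticks',[onz(c,*q,.09) for q in[(155,67),(172,140),(160,198)]])
print('plant',onz(c,360,320,.13))
```

```text
148 315 331 93 129
green (374.3333333333333, 120.0, 3.0) [ 0.5844 -0.2748  0.0505] hub [ 0.5568 -0.2263  0.078 ] [ 0.5747 -0.2187  0.077 ] line -2.7676203 0.59083486 -0.22159795 dir green [np.float64(-60.38903612544514), np.float64(-80.23579890875214)] 0.05694775667640448
cap (260.5568065506653, 168.61924257932446) [ 0.5503 -0.175   0.139 ]
[[ 0.6231 -0.1419]
 [ 0.6421 -0.2923]
 [ 0.4899 -0.3129]
 [ 0.4701 -0.162 ]] [ 0.5563 -0.2273]
pen [ 0.6741 -0.2247  0.1   ] mug [array([0.5447, 0.0733, 0.09  ])] sticks [array([ 0.6274, -0.0821,  0.09  ]), array([ 0.5674, -0.0894,  0.09  ]), array([ 0.5142, -0.072 ,  0.09  ])]
plant [ 0.4126 -0.2566  0.13  ]
```

Run:
```python
from h import *
np.set_printoptions(precision=4,suppress=True)
c=capture("wrist");cv2.imwrite("pics/w2.png",c['frame']);s=robot.observe();print(s['tcp_pos'],s['tcp_rot'],s['qd'],-c['R'].T@c['t'])
gr=cv2.cvtColor(c['frame'],cv2.COLOR_BGR2HSV)
print(gr[119,379],c['frame'][119,379])
crop(c,230,45,410,235,3.1,"pics/w2c.png")
for X in [(.5515,-.17,.14)]:print(proj(c,X))
```

```text
[ 0.5225 -0.2181  0.2563] [ 3.1409 -0.001  -0.0008] [ 0.0196 -0.0016  0.0115  0.0019 -0.0013 -0.0018 -0.0011] [ 0.589  -0.217   0.3745]
[ 65 101 171] [115 171 103]
[250.6704 165.9914]
```

View pics/w2c.png

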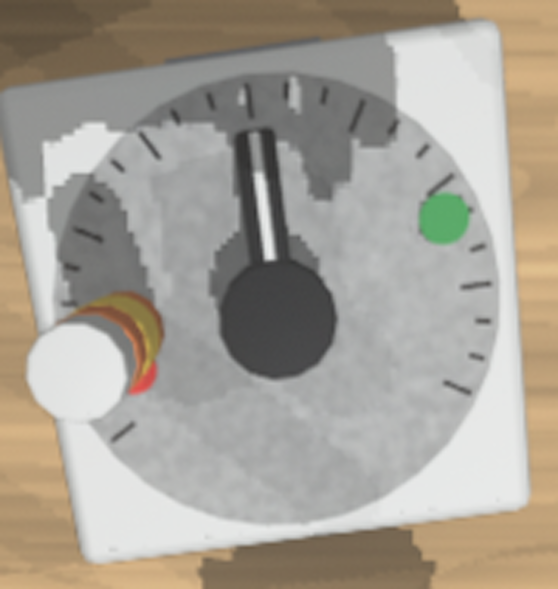

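Run:
```python
from h import *
np.set_printoptions(precision=4,suppress=True)
c=capture("wrist");s=robot.observe();print(s['tcp_pos'],s['tcp_rot'])
w=lambda x,y,z:onz(c,230+x/3.1,45+y/3.1,z)[:2]
H=w(278,320,.078);G=w(443,218,.0505);a=w(257,150,.075);b=w(267,258,.075)
print('hub',H,'green',G,np.degrees(np.arctan2(*(G-H)[::-1])),np.linalg.norm(G-H),'line',np.degrees(np.arctan2(*(a-b)[::-1])),a,'cap',w(77,373,.14))
k=np.array([w(*q,.05) for q in[(3,92),(497,20),(527,505),(90,562)]]);print(k,k.mean(0))
```

```text
[ 0.5222 -0.2186  0.2563] [ 3.1408 -0.0029 -0.0007]
hub [ 0.5576 -0.2238] green [ 0.5868 -0.2768] -61.117308074560576 0.0605519063453585 line 5.4040112904741155 [ 0.6061 -0.2176] cap [ 0.5515 -0.1743]
[[ 0.6247 -0.1392]
 [ 0.6448 -0.2905]
 [ 0.4911 -0.3104]
 [ 0.4707 -0.1586]] [ 0.5578 -0.2247]
```

```bash
python3 -m pendant '[[0,0,0,1.55,-2.3,0,-1],[0,0,0,1.55,-2.3,0,-1],[0,0,0,0,0,0,-1],[0,0,0,0,0,3.5,-1],[0,0,0,0,0,3.5,-1],[0,0,0,0,0,3.5,-1],[0,0,0,0,0,1.5,-1],[0,0,0,0,0,1.5,-1],[0,0,0,0,0,0,-1],[0,0,0,0,0,0,-1]]'
python3 - <<'E'
from h import *
c=capture("wrist");cv2.imwrite("pics/w3.png",c['frame']);c=capture("side");crop(c,230,160,430,330,4,"pics/si3.png")
E
```

```text
t: 3.4
tcp_pos: [0.5546, -0.1714, 0.1223]
tcp_rot: [3.141, 0.0, 0.002]
ft_force: [0.4, -0.1, -0.0]
width: 0.0856
```

View pics/w3.png

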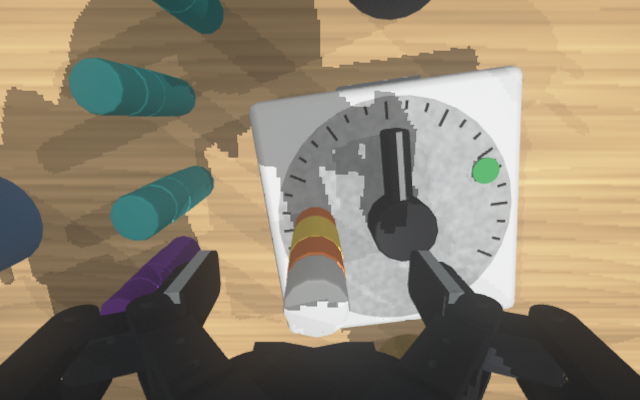

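View pics/si3.png

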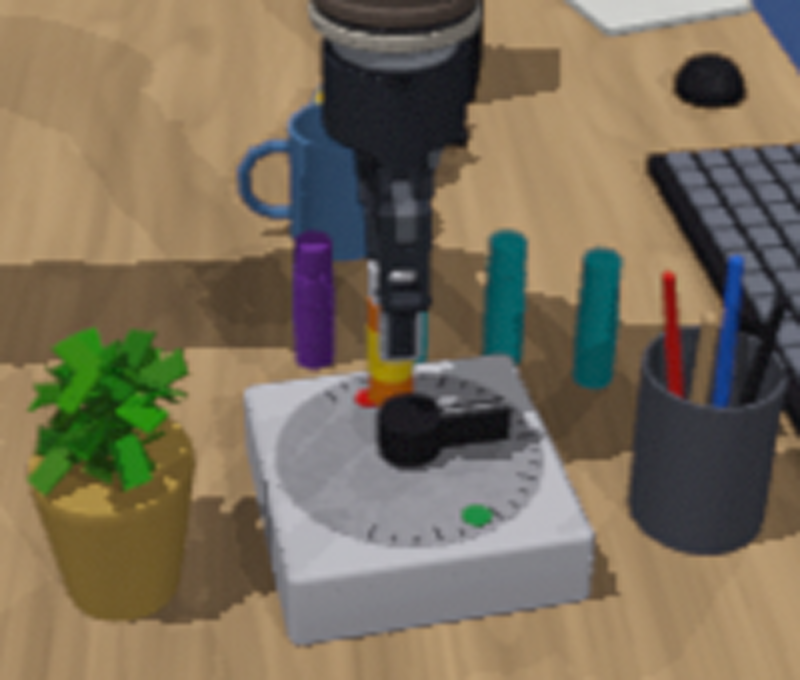

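```bash
python3 -m pendant '[[0,0,0,-0.3,0,0,-1],[0,0,0,0,0,0,1],[0,0,0,0,0,0,1],[0,0,0,0,0,0,1],[0,0,0,0,0,0,1],[0,0,0,0,0,0,1],[0,0,0,0,0,0,1],[0,0,0,0,0,0,1],[0,0,0,0,0,0,1]]' 30
```

```text
t: 4.62
tcp_pos: [0.5511, -0.1713, 0.1214]
tcp_rot: [3.141, 0.0, 0.0]
ft_force: [-0.4, -0.1, 1.1]
width: 0.0248
```

```bash
python3 -m pendant '[[0,0,0,0,0,-2,1],[0,0,0,0,0,-3,1],[0,0,0,0,0,-3,1],[0,0,0,-3.5,-1.8,0,1],[0,0,0,-3.5,-1.8,0,1],[0,0,0,-3.5,-1.8,0,1],[0,0,0,-3.5,-1.8,0,1],[0,0,0,0,0,0,1],[0,0,0,0,0,4,1],[0,0,0,0,0,4,1],[0,0,0,0,0,2.5,1],[0,0,0,0,0,0,1]]'
python3 - <<'E'
from h import *
c=capture("side");crop(c,190,100,390,260,4,"pics/si4.png");print(robot.observe()['tcp_pos'],robot.observe()['width'])
E
```

```text
t: 6.12
tcp_pos: [0.4104, -0.0992, 0.095]
tcp_rot: [-3.141, -0.0, 0.005]
ft_force: [-0.4, -0.1, -1.0]
width: 0.025
[ 0.41118862 -0.09928352  0.09604169] 0.025065233163604667
```

View pics/si4.png

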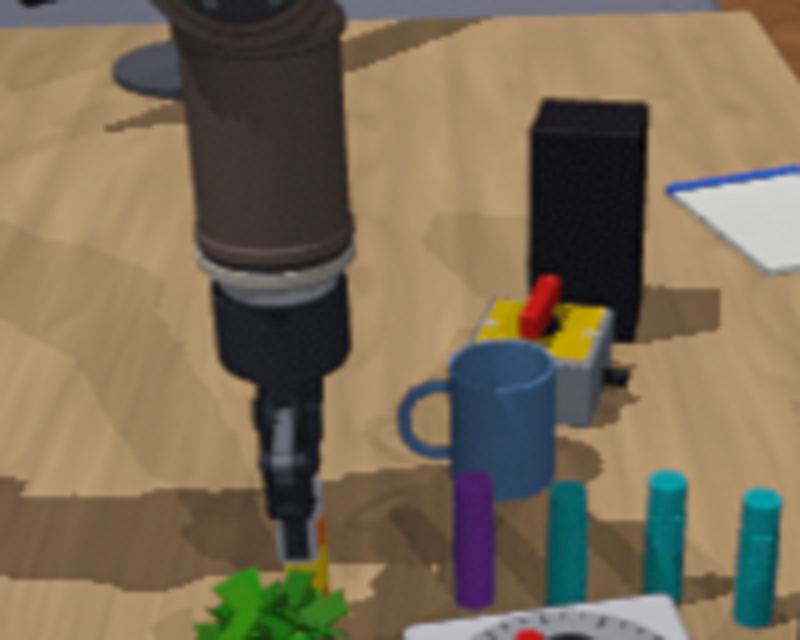

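```bash
python3 -m pendant '[[0,0,0,0,0,1.2,1],[0,0,0,0,0,0.8,1],[0,0,0,0,0,0.3,1],[0,0,0,0,0,0,1],[0,0,0,0,0,0,1]]'
```

```text
t: 6.8
tcp_pos: [0.4112, -0.0992, 0.0735]
tcp_rot: [3.142, 0.0, 0.001]
ft_force: [-0.1, -0.3, -0.9]
width: 0.0251
```

```bash
python3 -m pendant '[[0,0,0,0,0,0.2,1],[0,0,0,0,0,0,1],[0,0,0,0,0,0,1]]'
```

```text
t: 7.18
tcp_pos: [0.411, -0.0992, 0.0713]
tcp_rot: [3.142, 0.0, 0.0]
ft_force: [-0.1, -0.3, 0.0]
width: 0.0244
```

```bash
python3 -m pendant '[[0,0,0,0,0,0,0.2],[0,0,0,0,0,0,0],[0,0,0,0,0,0,-0.5],[0,0,0,0,0,0,-1],[0,0,0,0,0,0,-1],[0,0,0,0,0,0,-1],[0,0,0,0,0,-3,-1],[0,0,0,0,0,-5,-1],[0,0,0,0,0,-5,-1],[0,0,0,0,0,-3,-1],[0,0,0,0,0,0,-1]]'
python3 - <<'E'
from h import *
c=capture("side");crop(c,190,100,390,260,4,"pics/si5.png")
c=capture("wrist");cv2.imwrite("pics/w5.png",c['frame'])
E
```

```text
t: 8.55
tcp_pos: [0.4123, -0.0994, 0.2334]
tcp_rot: [3.141, 0.0, 0.007]
ft_force: [-0.4, -0.0, -0.4]
width: 0.0853
```

View pics/si5.png

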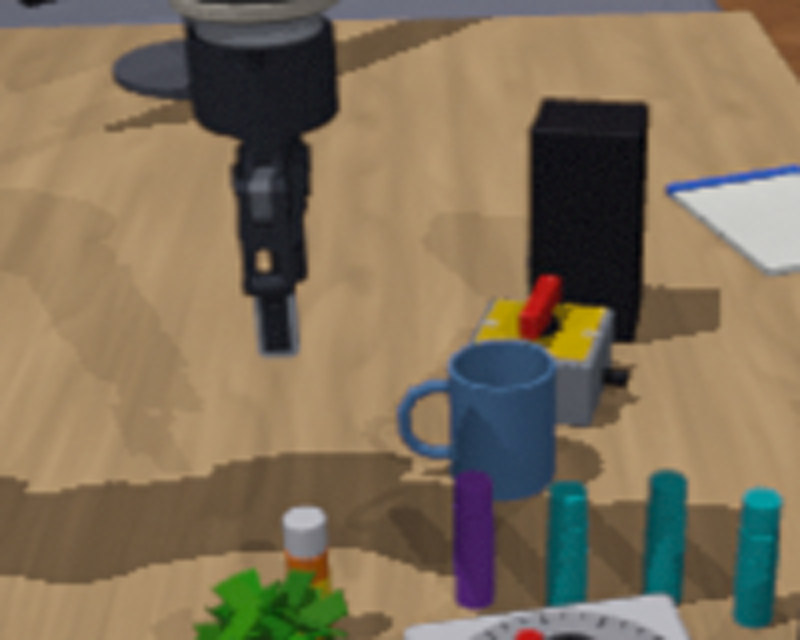

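View pics/w5.png

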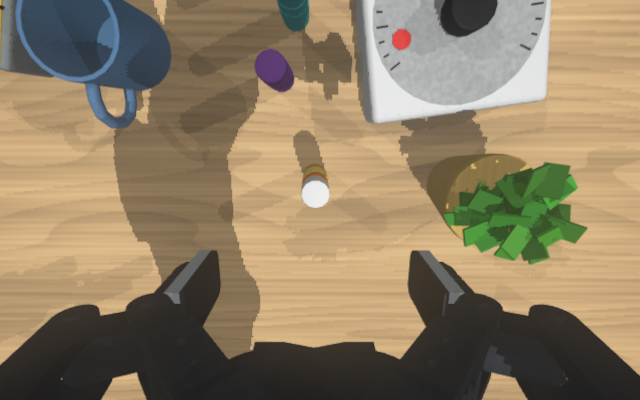

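```bash
python3 -m pendant '[[0,0,-10.5,0,0,0,1],[0,0,-10.5,0,0,0,1],[0,0,-10.5,0,0,0,1],[0,0,-10.5,0,0,0,1],[0,0,-10.5,0,0,0,1],[0,0,-10.5,0,0,0,1],[0,0,-10.5,0,0,0,1],[0,0,-10.5,0,0,0,1],[0,0,-10.5,0,0,0,1],[0,0,0,0,0,0,1],[0,0,0,0,0,0,1]]'
cat >> h.py <<'E'
def to(x,y,z,yaw=None):
    s=robot.observe();R=Rn.from_rotvec(s['tcp_rot']).as_matrix();p=s['tcp_pos']
    print('p',np.round(p,4),'yaw',round(np.degrees(np.arctan2(R[1,0],R[0,0])),2),'tilt z',np.round(R[:,2],4),'need tool cm',np.round(R.T@(np.array([x,y,z])-p)*100,2),'f',np.round(s['ft_force'],1),'t',s['t'])
E
python3 -c "
from h import *
to(.598,-.188,.233)"
```

```text
t: 10.02
tcp_pos: [0.4106, -0.0992, 0.2306]
tcp_rot: [-2.136, -2.302, 0.001]
ft_force: [-0.8, -0.3, 1.3]
width: 0.0003
p [ 0.4106 -0.0992  0.2306] yaw 94.27 tilt z [-1.5e-03  4.0e-04 -1.0e+00] need tool cm [-10.25  18.03  -0.27] f [-0.8 -0.3  1.3] t 10.025
```

```bash
python3 -m pendant '[[0,0,0,-2.05,3.6,0,1],[0,0,0,-2.05,3.6,0,1],[0,0,0,-2.05,3.6,0,1],[0,0,0,-2.05,3.6,0,1],[0,0,0,-2.05,3.6,0,1],[0,0,0,0,0,0,1],[0,0,0,0,0,4,1],[0,0,0,0,0,4,1],[0,0,0,0,0,3,1],[0,0,0,0,0,0,1],[0,0,0,0,0,0,1]]'
python3 - <<'E'
from h import *
c=capture("wrist");cv2.imwrite("pics/w6.png",c['frame']);to(.598,-.188,.085)
print([proj(c,X) for X in((.559,-.222,.078),(.591,-.275,.05))])
c=capture("scene");crop(c,180,80,340,200,5,"pics/sc6.png")
E
```

```text
t: 11.4
tcp_pos: [0.5989, -0.1871, 0.1225]
tcp_rot: [2.132, 2.306, 0.001]
ft_force: [0.6, -0.9, -0.0]
width: 0.0001
p [ 0.5993 -0.1872  0.123 ] yaw 94.47 tilt z [ 2.2e-03 -5.0e-04 -1.0e+00] need tool cm [-0.06 -0.14  3.8 ] f [-0.5 -1.2  0.5] t 11.45
[array([242.97064817, 291.35635929]), array([295.24367074, 339.0520593 ])]
```

View pics/w6.png

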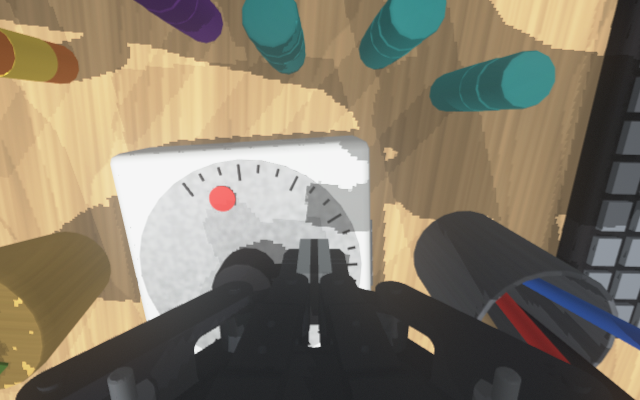

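View pics/sc6.png

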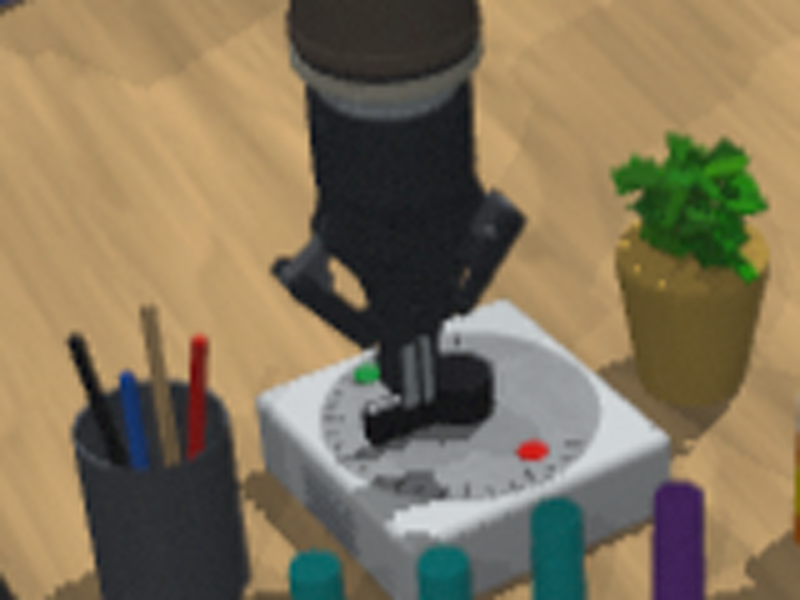

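Run:
```python
from h import *
a=capture("scene");b=capture("side")
print(tri(a,(180+200/5,80+340/5),b,(230+668/4,160+275/4)))
```

```text
(array([ 0.69635399, -0.20637492,  0.14673016]), np.float64(0.004740196300084978))
```

```bash
python3 -m pendant '[[0,0,0,0,-0.1,2,1],[0,0,0,0,0,1.4,1],[0,0,0,0,0,0.4,1],[0,0,0,0,0,0,1],[0,0,0,0,0,0,1]]'
python3 - <<'E'
from h import *
to(.598,-.188,.085)
c=capture("side");crop(c,270,170,400,310,4,"pics/si7.png")
E
```

```text
t: 12.22
tcp_pos: [0.5979, -0.1874, 0.0839]
tcp_rot: [2.132, 2.307, 0.001]
ft_force: [-0.1, 0.3, -0.1]
width: 0.0001
p [ 0.5979 -0.1874  0.0839] yaw 94.51 tilt z [ 8.e-04 -2.e-04 -1.e+00] need tool cm [-0.06  0.   -0.11] f [-0.1  0.3 -0.1] t 12.225
```

View pics/si7.png

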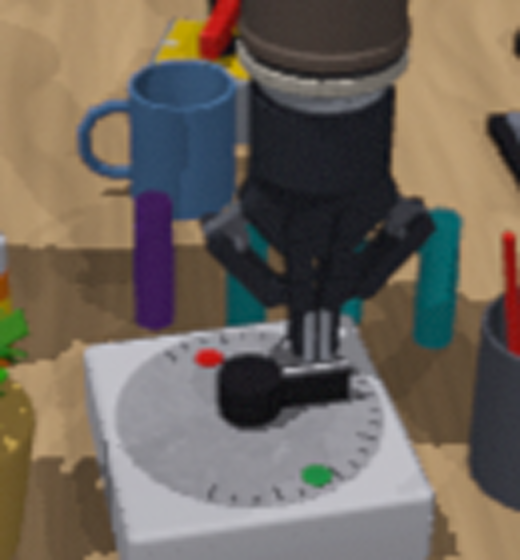

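```bash
python3 -m pendant '[[0,0,0,-0.7,0,0,1],[0,0,0,-0.6,0,0,1],[0,0,6.25,-0.43,0.16,0,1],[0,0,6.25,-0.43,0.16,0,1],[0,0,6.25,-0.43,0.16,0,1],[0,0,6.25,-0.43,0.16,0,1],[0,0,6.25,-0.43,0.16,0,1],[0,0,6.25,-0.43,0.16,0,1],[0,0,6.25,-0.43,0.16,0,1],[0,0,6.25,-0.43,0.16,0,1],[0,0,0,0,0,0,1],[0,0,0,0,0,0,1]]'
python3 - <<'E'
from h import *
to(.598,-.188,.085)
c=capture("side");crop(c,270,170,400,310,4,"pics/si8.png")
c=capture("wrist");cv2.imwrite("pics/w8.png",c['frame'])
E
```

```text
t: 13.78
tcp_pos: [0.6002, -0.2359, 0.0833]
tcp_rot: [-2.906, -1.193, 0.001]
ft_force: [0.1, -0.1, -0.1]
width: -0.0
p [ 0.6002 -0.2359  0.0833] yaw 44.64 tilt z [-5.e-04 -0.e+00 -1.e+00] need tool cm [ 3.21 -3.56 -0.17] f [ 0.1 -0.1 -0.1] t 13.775
```

View pics/si8.png

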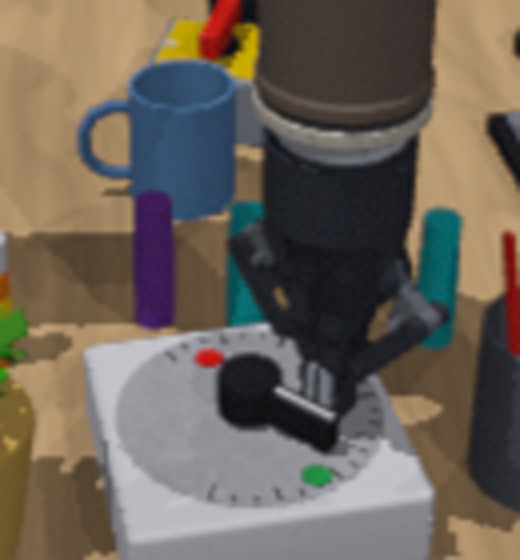

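View pics/w8.png

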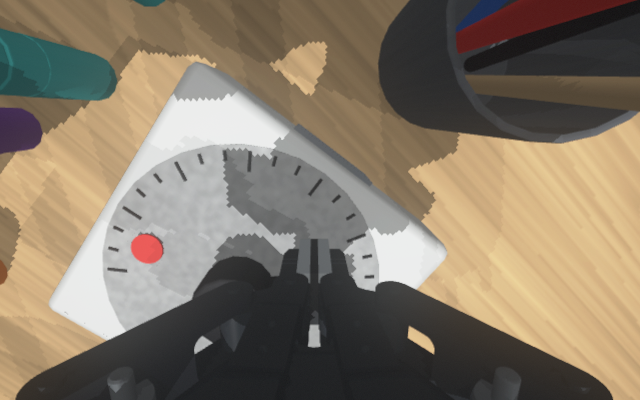

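Run:
```python
from h import *
b=capture("side")
p=lambda x,y,z:onz(b,270+x/4,170+y/4,z)[:2]
A=p(277,387,.075);Z=p(338,420,.075);H=p(250,369,.078);G=p(316,475,.0505)
an=lambda v:np.degrees(np.arctan2(v[1],v[0]))
print(A,Z,an(Z-A),an(Z-H),H,G,an(G-H))
```

```text
[ 0.57540973 -0.23452451] [ 0.60364833 -0.26301609] -45.25550146671394 -44.5486336677933 [ 0.56226698 -0.22228165] [ 0.59138308 -0.27607195] -61.573799021742396
```

```bash
python3 -m pendant '[[0,0,6.25,-0.43,0.16,0,1],[0,0,6.25,-0.43,0.16,0,1],[0,0,3,-0.21,0.08,0,1],[0,0,0,0,0,0,1],[0,0,0,0,0,0,1],[0,0,0,1,0,0,1],[0,0,0,0,0,-4,1],[0,0,0,0,0,-5,1],[0,0,0,-2,0,-5,1],[0,0,0,-3,0,0,1],[0,0,0,0,0,0,1],[0,0,0,0,0,0,1]]'
python3 - <<'E'
from h import *
to(.559,-.222,.085)
c=capture("side");crop(c,270,170,400,310,4,"pics/si9.png")
c=capture("wrist");cv2.imwrite("pics/w9.png",c['frame'])
E
```

```text
t: 15.42
tcp_pos: [0.5602, -0.2642, 0.223]
tcp_rot: [-3.04, -0.788, 0.0]
ft_force: [0.4, 0.5, -0.6]
width: -0.0001
p [ 0.5602 -0.2642  0.223 ] yaw 29.06 tilt z [-2.e-04  7.e-04 -1.e+00] need tool cm [ 1.94 -3.74 13.81] f [ 0.4  0.5 -0.6] t 15.425
```

View pics/si9.png

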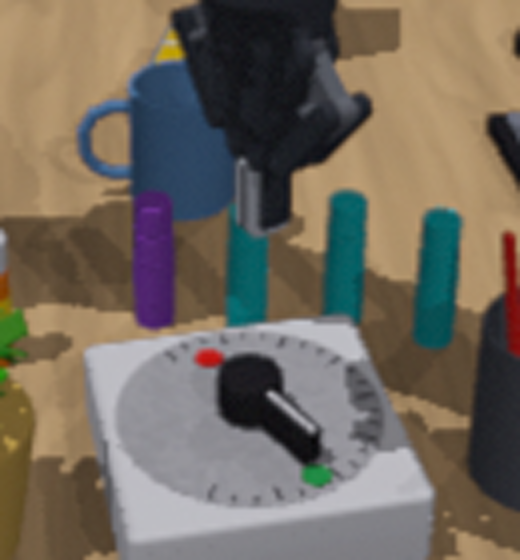

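View pics/w9.png

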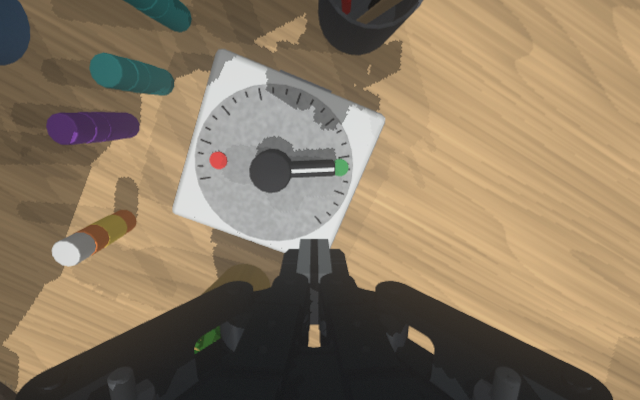

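Run:
```python
from h import *
np.set_printoptions(precision=4,suppress=True)
c=capture("wrist");crop(c,165,40,395,255,3.4,"pics/w10.png")
h=cv2.cvtColor(c['frame'],cv2.COLOR_BGR2HSV)
an=lambda v:np.degrees(np.arctan2(v[1],v[0]))
g,k=cen(c,(45,60,40),(85,255,255),(325,150,360,185));G=onz(c,*g[:2],.0505)[:2];print(g,G)
w=((h[...,2]>150)&(h[...,1]<60)).astype(np.uint8);m=np.zeros_like(w);m[162:177,288:332]=w[162:177,288:332]
ys,xs=np.nonzero(m);print(len(xs),xs.min(),xs.max(),ys.min(),ys.max())
p=np.array([onz(c,x,y,.075)[:2] for x,y in zip(xs,ys)],np.float32);vx,vy,x0,y0=cv2.fitLine(p,2,0,.01,.01).ravel()
if vx<0:vx,vy=-vx,-vy
print('line',an((vx,vy)),x0,y0,'green lateral off line mm',1000*(vx*(G[1]-y0)-vy*(G[0]-x0)))
d=(h[...,2]<75).astype(np.uint8);m=np.zeros_like(d);m[145:196,245:282]=d[145:196,245:282]
cs=max(cv2.findContours(m,0,1)[0],key=cv2.contourArea);(cx,cy),r=cv2.minEnclosingCircle(cs);H=onz(c,cx,cy,.078)[:2];print('hub',cx,cy,r,H,'green dir',an(G-H))
```

```text
(340.51, 166.94, 200.0) [ 0.5885 -0.2757]
162 291 331 168 172
line -58.834988 0.576702 -0.25168467 green lateral off line mm -2.386607022581045
hub 270.6666564941406 169.6666717529297 21.61543083190918 [ 0.5608 -0.2215] green dir -63.03213417741111
```

View pics/w10.png

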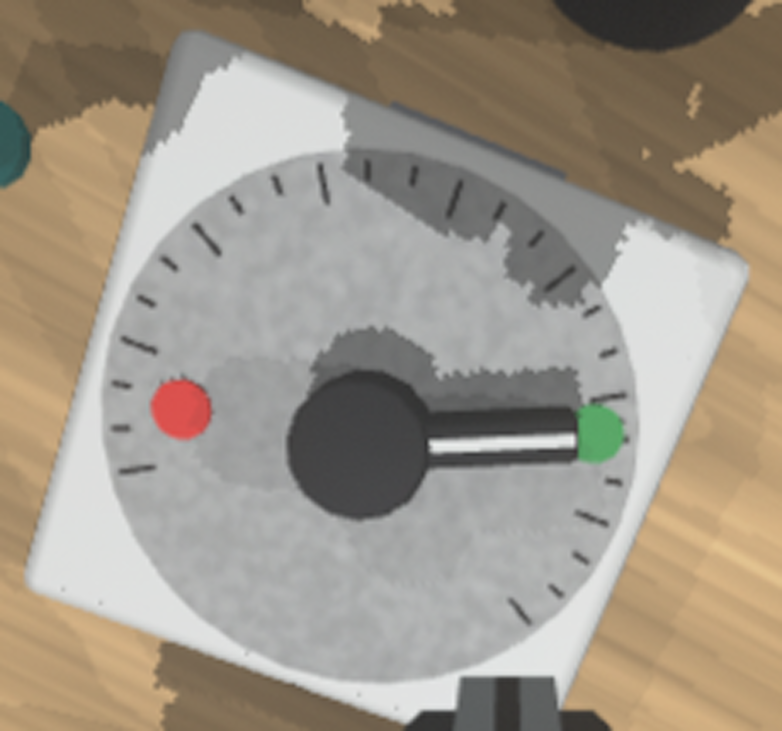

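Run:
```python
from h import *
np.set_printoptions(precision=4,suppress=True)
c=capture("wrist")
w=lambda x,y,z:onz(c,165+(x+.5)/3.4-.5,40+(y+.5)/3.4-.5,z)[:2]
an=lambda v:np.degrees(np.arctan2(v[1],v[0]))
P=np.array([w(*q,.0505) for q in[(102,415),(636,420),(369,148),(385,683)]])
from scipy.optimize import least_squares
r=least_squares(lambda v:np.hypot(P[:,0]-v[0],P[:,1]-v[1])-.073,P.mean(0));C=r.x;print('scale centre',C,r.fun*1000)
H=w(360,445,.078);G=w(600,433,.0505)
a=w(430,446,.075);b=w(576,439,.075);print('hub',H,'G',G,'line',an(b-a),an(b-H),'green',an(G-C),an(G-H),np.linalg.norm(G-C),np.linalg.norm(G-H))
R=w(181,409,.0505);print('red',R,np.linalg.norm(R-C))
# side
b_=capture("side");s=lambda x,y,z:onz(b_,270+x/4,170+y/4,z)[:2]
A=s(270,394,.075);B=s(318,437,.075);Hs=s(250,369,.078);Gs=s(316,475,.0505);print('side line',an(B-A),an(B-Hs),'green',an(Gs-Hs),Hs,Gs)
a_=capture("scene");crop(a_,220,130,320,200,8,"pics/sc10.png")
```

```text
scale centre [ 0.5581 -0.2216] [-0.5796 -0.5778  0.0128 -0.0563]
hub [ 0.5601 -0.2218] G [ 0.5886 -0.2764] line -58.21767240433767 -59.93143989810833 green -60.90436835210809 -62.38934581487021 0.06265827307689513 0.06156999510446604
red [ 0.5393 -0.1741] 0.05115990821425175
side line -59.751541291425966 -60.9409575974449 green -61.573799021742396 [ 0.5623 -0.2223] [ 0.5914 -0.2761]
```

View pics/sc10.png

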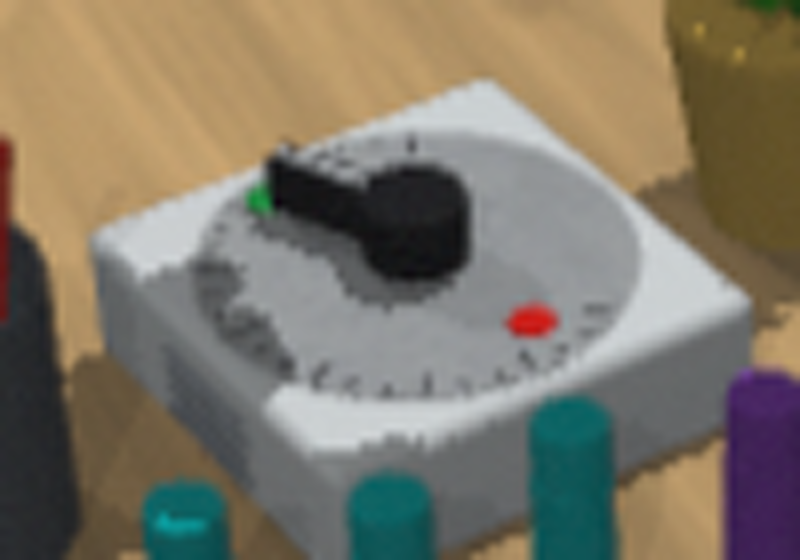

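```bash
python3 -m pendant '[[0,0,0,-2.3,-1.85,0,1],[0,0,0,-2.3,-1.85,0,1],[0,0,0,0,0,0,1],[0,0,0,0,0,0,1],[0,0,0,0,0,0,1]]'
python3 - <<'E'
from h import *
np.set_printoptions(precision=4,suppress=True)
c=capture("wrist");cv2.imwrite("pics/w11.png",c['frame']);print(-c['R'].T@c['t'])
u=proj(c,(.56,-.222,.06)).astype(int);print(u);x0,y0=max(u[0]-115,0),max(u[1]-100,0)
print(x0,y0);crop(c,x0,y0,x0+230,y0+170,3.4,"pics/w11c.png")
E
```

```text
t: 16.35
tcp_pos: [0.5025, -0.2549, 0.2233]
tcp_rot: [3.041, 0.788, 0.001]
ft_force: [0.3, -0.2, 1.0]
width: 0.0001
[ 0.5599 -0.2223  0.3416]
[313 113]
198 13
```

View pics/w11c.png

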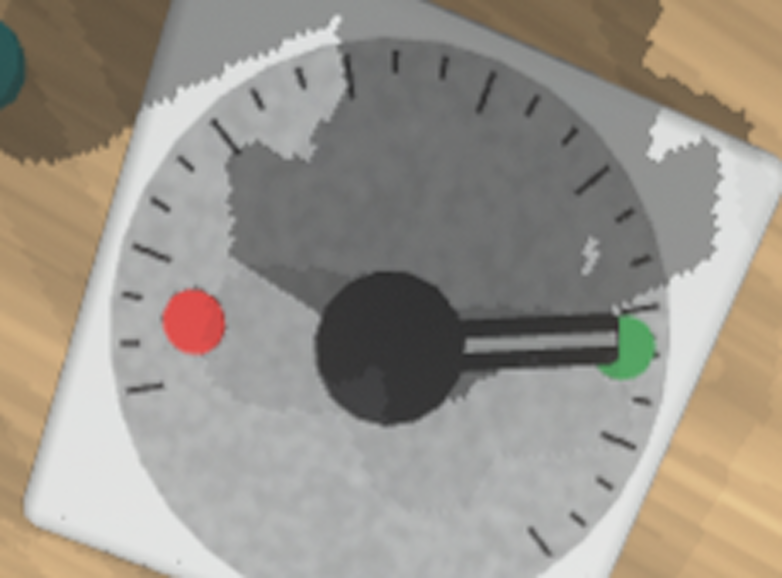

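Run:
```python
from h import *
c=capture("wrist")
w=lambda x,y,z:onz(c,198+(x+.5)/3.4-.5,13+(y+.5)/3.4-.5,z)[:2]
an=lambda v:np.degrees(np.arctan2(v[1],v[0]))
H=w(391,347,.078);a=w(466,346,.075);b=w(618,340,.075)
h=cv2.cvtColor(c['frame'],cv2.COLOR_BGR2HSV)
m=cv2.inRange(h,(45,60,40),(85,255,255))
k=max(cv2.findContours(m[60:160,350:420].copy(),0,1)[0],key=cv2.contourArea)+np.array([350,60])
P=np.array([onz(c,*q[0],.0505)[:2] for q in k]);
hull=P; 
from scipy.optimize import least_squares
# outer-arc points: those farther than 62mm radially or off the wing
d=P-H;rad=np.linalg.norm(d,axis=1);print(rad.round(3),an(d.mean(0)))
G=w(625,348,.0505)
edges=[w(462,322,.075),w(617,315,.075),w(462,369,.075),w(617,362,.075)]
print('hub',H,'G',G,an(G-H),'line',an(b-a),an(b-H),'edges',an(edges[1]-edges[0]),an(edges[3]-edges[2]),'tip mid',an((edges[1]+edges[3])/2-H))
```

```text
[0.061 0.06  0.06  0.06  0.06  0.06  0.06  0.06  0.06  0.06  0.06  0.06
 0.06  0.059 0.058 0.057 0.057 0.056 0.055 0.056 0.057 0.058 0.059 0.06
 0.06  0.062 0.062 0.063 0.064 0.065 0.066 0.066 0.067 0.067 0.068 0.069
 0.069 0.069 0.068 0.068 0.068 0.067 0.067 0.067 0.066 0.065 0.064 0.063
 0.062 0.061] -61.63771817864109
hub [ 0.55888788 -0.22194502] G [ 0.58811711 -0.27544481] -61.35033512730766 line -58.872339741517166 -59.357166176800305 edges -58.57175663397232 -58.5451230366234 tip mid -59.01521683193151
```

Run:
```python
from h import *
p=np.array([.6002,-.2359]);yaw=44.64
def step(p,yaw,turn,dx,dy):
    y=np.radians(yaw);X=np.array([np.cos(y),np.sin(y)]);Y=np.array([np.sin(y),-np.cos(y)])
    return p+dx/100*X+dy/100*Y,yaw-turn
for r in [(6.25,-.43,.16),(6.25,-.43,.16),(3,-.21,.08)]: p,yaw=step(p,yaw,*r)
C=np.array([.559,-.222]);v=p-C
def rt(v,th):
    t=np.radians(th);return v@[np.cos(t),np.sin(t)],v@[-np.sin(t),np.cos(t)]
print(p,yaw,rt(v,-59.),rt(np.array([.6002,-.2359])-C,-45.2))
th=-61.4;t=np.radians(th);rho,tau=rt(v,-59.)
for e in(.012,0):
    q=C+rho*np.array([np.cos(t),np.sin(t)])+(tau+e)*np.array([-np.sin(t),np.cos(t)]);print(q);to(*q,.223)
```

```text
[ 0.59453532 -0.24577886] 29.14 (np.float64(0.0386845060621958), np.float64(0.01821269657732572)) (np.float64(0.03889396268835767), np.float64(0.019439898826810638))
[ 0.60404419 -0.24150177]
p [ 0.5023 -0.255   0.2232] yaw 29.04 tilt z [ 1.e-04 -1.e-04 -1.e+00] need tool cm [9.55 3.76 0.02] f [ 0.2 -0.4  1. ] t 16.45
[ 0.5935084  -0.24724607]
p [ 0.5023 -0.255   0.2232] yaw 29.04 tilt z [ 1.e-04 -1.e-04 -1.e+00] need tool cm [8.35 3.76 0.02] f [ 0.2 -0.4  1. ] t 16.45
```

```bash
python3 -m pendant '[[0,0,0.4,4.8,1.9,0,1],[0,0,0,4.8,1.9,0,1],[0,0,0,0,0,0,1],[0,0,0,0,0,5,1],[0,0,0,0,0,5,1],[0,0,0,0,0,3.5,1],[0,0,0,0,0,0.4,1],[0,0,0,0,0,0,1],[0,0,0,0,0,0,1]]'
python3 - <<'E'
from h import *
to(.5935,-.2472,.084)
E
```

```text
t: 17.58
tcp_pos: [0.6051, -0.2425, 0.0863]
tcp_rot: [3.043, 0.776, 0.004]
ft_force: [0.3, 0.6, -0.0]
width: 0.0001
p [ 0.6051 -0.2425  0.0863] yaw 28.61 tilt z [ 0.0029 -0.001  -1.    ] need tool cm [-1.24 -0.15  0.23] f [ 0.3  0.6 -0. ] t 17.575
```

Push up to the computed pose, then back off, rise, and go back to the overhead view.

```bash
python3 -m pendant '[[0,0,0,-0.6,-0.1,0.2,1],[0,0,0,-0.4,0,0,1],[0,0,0,-0.22,0,0,1],[0,0,0,0,0,0,1],[0,0,0,0,0,0,1],[0,0,0,0,0,0,1]]'; python3 -c "
from h import *
to(.5935,-.2472,.084)"; python3 -m pendant '[[0,0,0,1,0,0,1],[0,0,0,0,0,-4,1],[0,0,0,0,0,-5,1],[0,0,0,0,0,-5,1],[0,0,0,-4.6,-1.8,0,1],[0,0,0,-4.7,-1.8,0,1],[0,0,0,0,0,0,1],[0,0,0,0,0,0,1],[0,0,0,0,0,0,1]]'
python3 - <<'E'
from h import *
c=capture("wrist");print(-c['R'].T@c['t'])
crop(c,198,13,428,183,3.4,"pics/w12c.png")
E
```

```text
t: 18.32
tcp_pos: [0.5929, -0.2469, 0.0822]
tcp_rot: [-3.044, -0.776, 0.0]
ft_force: [1.4, 0.2, 0.9]
width: 0.0004
p [ 0.5929 -0.2469  0.0822] yaw 28.62 tilt z [-1.e-04  0.e+00 -1.e+00] need tool cm [ 0.04  0.06 -0.18] f [1.4 0.2 0.9] t 18.325
t: 19.45
tcp_pos: [0.504, -0.2545, 0.2222]
tcp_rot: [-3.044, -0.778, -0.001]
ft_force: [0.0, -0.3, 0.4]
width: 0.0
[ 0.56161342 -0.22230809  0.3405414 ]
```

View pics/w12c.png

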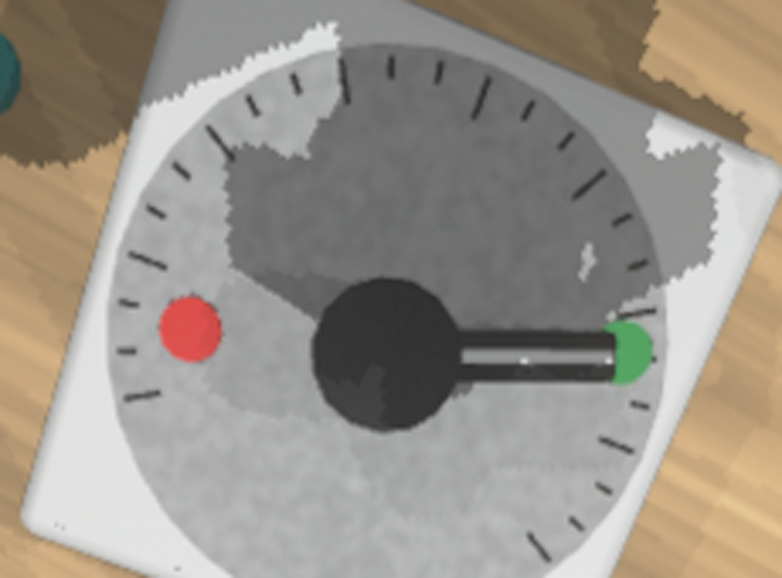

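Run:
```python
from h import *
from scipy.optimize import least_squares
c=capture("wrist")
w=lambda x,y,z:onz(c,198+(x+.5)/3.4-.5,13+(y+.5)/3.4-.5,z)[:2]
an=lambda v:np.degrees(np.arctan2(v[1],v[0]))
H=w(387,355,.078);a=w(462,356,.075);b=w(614,357,.075)
f=cv2.resize(c['frame'],None,fx=4,fy=4,interpolation=cv2.INTER_CUBIC);h=cv2.cvtColor(f,cv2.COLOR_BGR2HSV)
def circ(m,box):
    x0,y0,x1,y1=box;k=max(cv2.findContours(m[4*y0:4*y1,4*x0:4*x1].copy(),0,1)[0],key=cv2.contourArea)[:,0]+np.array([4*x0,4*y0])
    return np.array([onz(c,(x+.5)/4-.5,(y+.5)/4-.5,.0505)[:2] for x,y in k])
P=circ(cv2.inRange(h,(45,70,40),(85,255,255)),(360,90,410,140))
t=an(b-H);T=np.radians(t)
rad=(P-H)@[np.cos(T),np.sin(T)]
q=P[rad>.0605];r=least_squares(lambda v:np.hypot(q[:,0]-v[0],q[:,1]-v[1])-.008,q.mean(0),loss='soft_l1',f_scale=.0005)
print('n',len(q),'G',r.x,np.abs(r.fun).max(),'dir',an(r.x-H),'line',an(b-a),t,'H',H)
q2=circ(cv2.inRange(h,(0,110,60),(8,255,255)),(235,90,270,130));print('red',q2.mean(0),(q2.max(0)-q2.min(0)))
```

```text
n 104 G [ 0.58806976 -0.27490059] 0.0005658221284462524 dir -60.81997820238009 line -61.77294633311614 -61.926023239287154 H [ 0.55851698 -0.22197879]
red [ 0.53983162 -0.17410598] [0.01579556 0.01577206]
```

```bash
python3 -m pendant '[[0,0,-10.7,0,0,-2,1],[0,0,-10.7,0,0,-2,1],[0,0,-10.7,0,0,-1,1],[0,0,-10.7,0,0,0,1],[0,0,0,4.7,-0.8,0,1],[0,0,0,4.7,-0.8,0,1],[0,0,0,4.7,-0.8,0,1],[0,0,0,4.7,-0.8,0,1],[0,0,0,4.7,-0.8,0,1],[0,0,0,4.7,-0.8,0,1],[0,0,0,4.7,-0.8,0,1],[0,0,0,4.7,-0.8,0,1]]';python3 -m pendant '[[0,0,0,0,0,0,1],[0,0,0,0,0,0,1],[0,0,0,0,0,0,1],[0,0,0,0,0,0,1]]'
python3 - <<'E'
from h import *
c=capture("wrist");print(-c['R'].T@c['t'],c['R']);to(.5,.1,.2);cv2.imwrite("pics/w13.png",c['frame'])
E
```

```text
t: 21.05
tcp_pos: [0.5623, 0.1236, 0.2721]
tcp_rot: [-2.551, -1.834, 0.0]
ft_force: [0.9, -0.1, 0.5]
width: -0.0001
t: 21.55
tcp_pos: [0.562, 0.1205, 0.2724]
tcp_rot: [2.552, 1.831, -0.0]
ft_force: [-0.3, 0.5, -0.6]
width: -0.0
[0.58216062 0.18425838 0.39066693] [[ 9.46725431e-01 -3.22040866e-01  7.99404109e-04]
 [-3.10608158e-01 -9.12454730e-01  2.66362417e-01]
 [-8.50501631e-02 -2.52420375e-01 -9.63872618e-01]]
p [0.562  0.1207 0.2724] yaw 71.32 tilt z [ 2.e-04 -2.e-04 -1.e+00] need tool cm [-3.95 -5.21  7.24] f [0.2 0.2 0.6] t 21.6
```

View pics/w13.png

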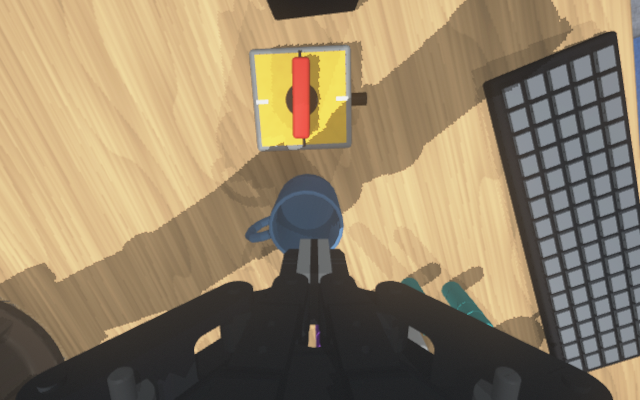

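Run:
```python
from h import *
np.set_printoptions(precision=4,suppress=True)
c=capture("wrist");w=lambda x,y,z:onz(c,x,y,z)[:2]
a=w(301,57,.085);b=w(302,138,.085);print('handle',a,b,(a+b)/2,np.linalg.norm(a-b),np.degrees(np.arctan2(*(a-b)[::-1])))
k=np.array([w(*q,.056) for q in[(250,50),(350,46),(352,146),(259,150)]]);print(k,k.mean(0))
print('axis boss',w(301,100,.063),'mug',w(307,225,.09),w(271,222,.09),w(342,222,.09),'spk',w(278,18,0),w(357,10,0))
```

```text
handle [0.5872 0.2341] [0.5646 0.1669] [0.5759 0.2005] 0.070863281555843 71.38142646000189
[[0.543  0.2606]
 [0.6358 0.2328]
 [0.6097 0.1406]
 [0.5161 0.1681]] [0.5762 0.2005]
axis boss [0.5746 0.2008] mug [0.5411 0.0844] [0.508 0.099] [0.5754 0.0761] spk [0.5778 0.2934] [0.6626 0.2729]
```

```bash
python3 -m pendant '[[0,0,-2,2.65,1,0,1],[0,0,0,2.65,1,0,1],[0,0,0,0,0,0,1],[0,0,0,0,0,0,1],[0,0,0,0,0,5,1],[0,0,0,0,0,5,1],[0,0,0,0,0,4,1],[0,0,0,0,0,0,1],[0,0,0,0,0,0,1]]'
python3 - <<'E'
from h import *
to(.5977,.1646,.093)
c=capture("wrist");cv2.imwrite("pics/w14.png",c['frame'])
c=capture("side");crop(c,270,90,400,230,4,"pics/si14.png")
E
```

```text
t: 22.78
tcp_pos: [0.5978, 0.1659, 0.1341]
tcp_rot: [2.519, 1.876, 0.003]
ft_force: [0.1, 0.4, 0.7]
width: 0.0001
p [0.5978 0.1659 0.1341] yaw 73.37 tilt z [ 1.9e-03  5.0e-04 -1.0e+00] need tool cm [-0.14  0.02  4.11] f [0.1 0.4 0.7] t 22.775
```

View pics/w14.png

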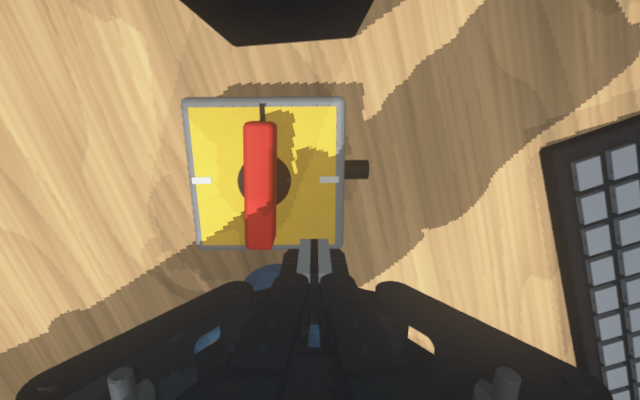

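View pics/si14.png

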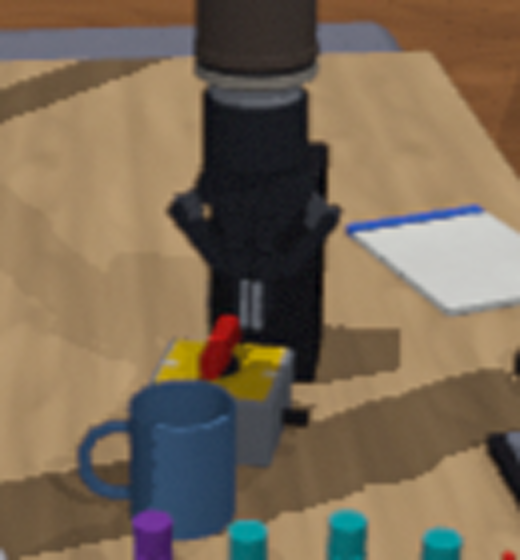

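```bash
python3 -m pendant '[[0,0,0,-0.1,0,2.5,1],[0,0,0,0,0,1.5,1],[0,0,0,0,0,0,1],[0,0,0,0,0,0,1]]'
python3 - <<'E'
from h import *
to(.5977,.1646,.093)
c=capture("side");crop(c,270,90,400,230,4,"pics/si15.png")
A=np.array([.576,.2003]);s=robot.observe();v=s['tcp_pos'][:2]-A;b=np.radians(253.4)
print(v@[np.cos(b),np.sin(b)],v@[-np.sin(b),np.cos(b)])
E
```

```text
t: 23.38
tcp_pos: [0.5973, 0.1654, 0.0932]
tcp_rot: [2.518, 1.878, 0.002]
ft_force: [-1.1, -0.2, -0.6]
width: -0.0001
p [0.5973 0.1654 0.0932] yaw 73.41 tilt z [ 1.1e-03  3.0e-04 -1.0e+00] need tool cm [-0.06  0.06  0.02] f [-1.1 -0.2 -0.6] t 23.375
0.027308335655798228 0.030370468667327188
```

View pics/si15.png

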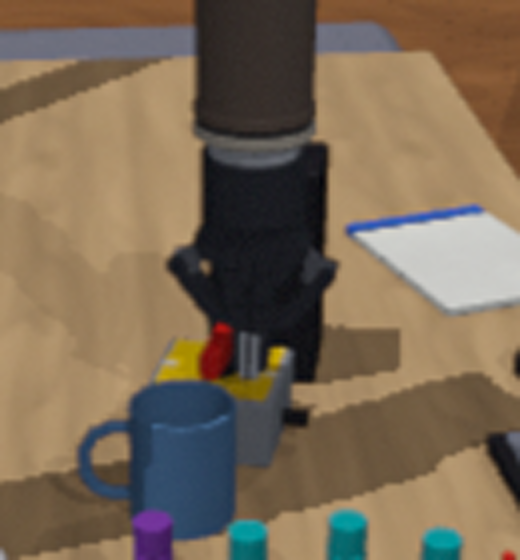

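```bash
python3 -m pendant '[[0,0,0,0,-0.6,0,1],[0,0,0,0,-0.6,0,1],[0,0,7.5,-0.21,-0.37,0,1],[0,0,7.5,-0.21,-0.37,0,1],[0,0,7.5,-0.21,-0.37,0,1],[0,0,7.5,-0.21,-0.37,0,1],[0,0,7.5,-0.21,-0.37,0,1],[0,0,7.5,-0.21,-0.37,0,1],[0,0,7.5,-0.21,-0.37,0,1],[0,0,7.5,-0.21,-0.37,0,1],[0,0,0,0,0,0,1],[0,0,0,0,0,0,1]]'
python3 - <<'E'
from h import *
to(.5977,.1646,.093)
c=capture("side");crop(c,270,90,400,230,4,"pics/si16.png")
c=capture("wrist");cv2.imwrite("pics/w16.png",c['frame'])
E
```

```text
t: 24.92
tcp_pos: [0.5535, 0.1748, 0.0927]
tcp_rot: [3.119, 0.365, 0.0]
ft_force: [1.2, -5.8, 3.3]
width: 0.0005
p [0.5535 0.1748 0.0927] yaw 13.36 tilt z [ 4.0e-04 -1.4e-03 -1.0e+00] need tool cm [ 4.06  2.01 -0.03] f [ 1.2 -5.8  3.3] t 24.925
```

View pics/si16.png

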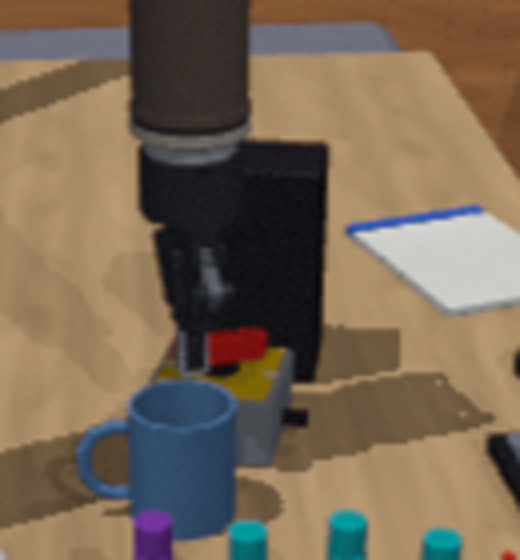

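View pics/w16.png

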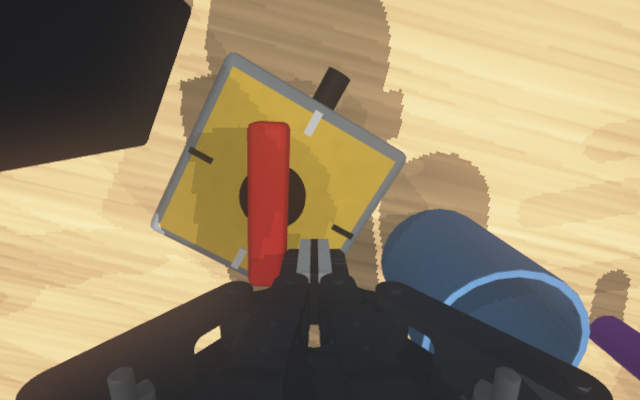

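```bash
python3 -m pendant '[[0,0,7.5,-0.21,-0.37,0,1],[0,0,7.5,-0.21,-0.37,0,1],[0,0,7.5,-0.21,-0.37,0,1],[0,0,7,-0.2,-0.35,0,1],[0,0,0,0,-0.2,0,1],[0,0,0,0,0,0,1],[0,0,0,0,0,0,1]]'
python3 - <<'E'
from h import *
to(.5977,.1646,.093)
c=capture("wrist");cv2.imwrite("pics/w17.png",c['frame'])
E
```

```text
t: 25.9
tcp_pos: [0.5437, 0.1886, 0.0924]
tcp_rot: [3.106, -0.443, -0.004]
ft_force: [-5.6, -12.1, 10.2]
width: -0.0004
p [0.5437 0.1886 0.0924] yaw -16.23 tilt z [-0.0033 -0.0038 -1.    ] need tool cm [ 5.86  0.79 -0.07] f [ -5.6 -12.1  10.2] t 25.9
```

View pics/w17.png

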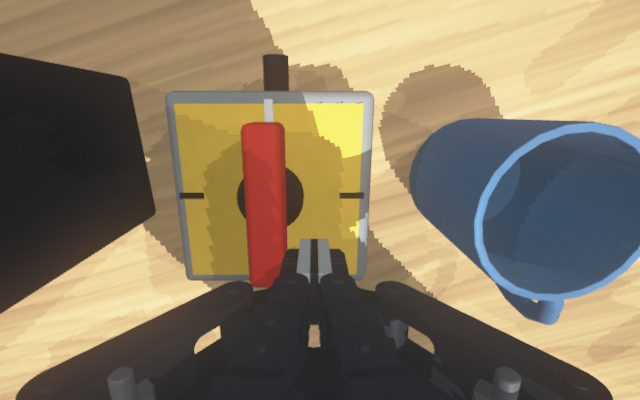

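```bash
python3 -m pendant '[[0,0,0,0,-0.2,0,1],[0,0,0,0,0,0,1],[0,0,0,0,0,0,1]]'
python3 - <<'E'
from h import *
to(.5977,.1646,.093)
E
```

```text
t: 26.32
tcp_pos: [0.5438, 0.1889, 0.0924]
tcp_rot: [3.104, -0.444, -0.006]
ft_force: [-7.7, -16.9, 14.3]
width: -0.0001
p [0.5438 0.1889 0.0924] yaw -16.29 tilt z [-0.0046 -0.0055 -1.    ] need tool cm [ 5.86  0.81 -0.07] f [ -7.7 -16.9  14.3] t 26.325
```

```bash
python3 -m pendant '[[0,0,0,0,0.6,0,1],[0,0,0,0,0.8,0,1],[0,0,0,0,0,0,1],[0,0,0,0,0,-4,1],[0,0,0,0,0,-5,1],[0,0,0,0,0,-5,1],[0,0,0,-3,0,-4,1],[0,0,0,0,0,0,1],[0,0,0,0,0,0,1],[0,0,0,0,0,0,1]]'
python3 - <<'E'
from h import *
to(.5977,.1646,.093)
c=capture("wrist");cv2.imwrite("pics/w18.png",c['frame'])
c=capture("scene");cv2.imwrite("pics/sc18.png",c['frame'])
c=capture("side");cv2.imwrite("pics/si18.png",c['frame'])
E
```

```text
t: 27.58
tcp_pos: [0.513, 0.1886, 0.271]
tcp_rot: [3.109, -0.44, -0.002]
ft_force: [0.1, 0.6, 0.6]
width: -0.0003
p [0.513  0.1886 0.271 ] yaw -16.11 tilt z [-0.0017 -0.0012 -1.    ] need tool cm [ 8.83 -0.08 17.79] f [0.1 0.6 0.6] t 27.575
```

View pics/w18.png

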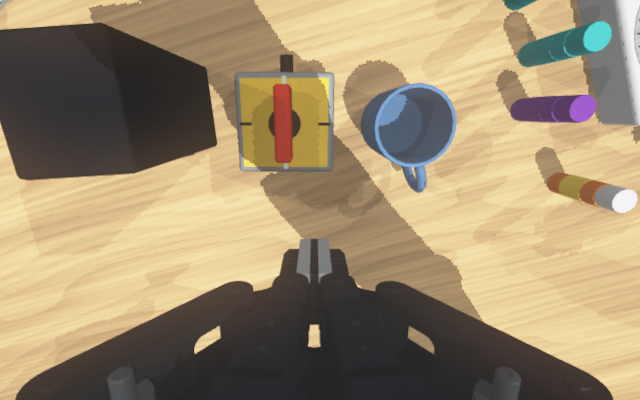

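View pics/sc18.png

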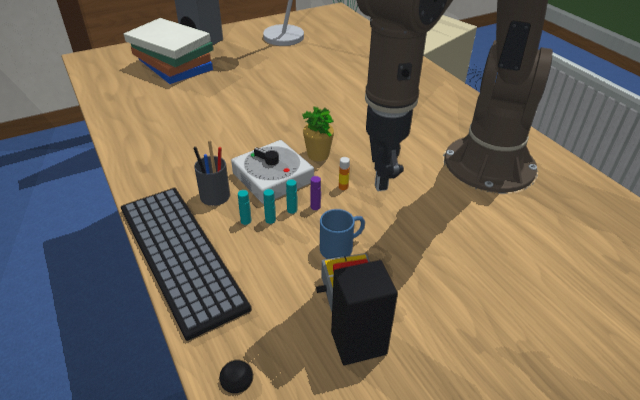

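View pics/si18.png

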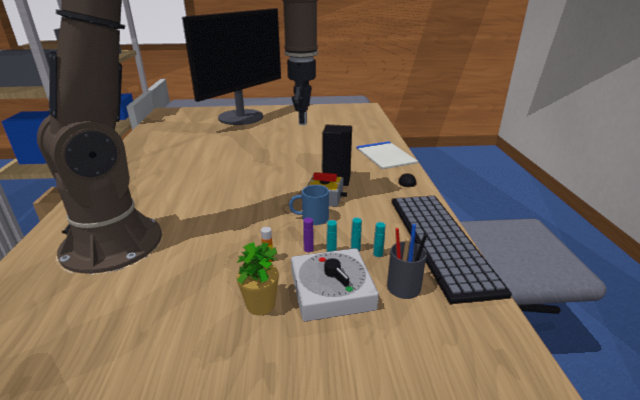

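Run:
```python
from h import *
c=capture("wrist");crop(c,220,50,350,180,4,"pics/w19.png")
f=cv2.resize(c['frame'],None,fx=4,fy=4,interpolation=cv2.INTER_CUBIC);h=cv2.cvtColor(f,cv2.COLOR_BGR2HSV)
m=cv2.inRange(h,(0,130,50),(9,255,255))|cv2.inRange(h,(172,130,50),(180,255,255));m[:,:1000]=0;m[:,1240:]=0
m[:300]=0;m[700:]=0
k=max(cv2.findContours(m,0,1)[0],key=cv2.contourArea)[:,0]/4
P=np.array([onz(c,*q,.085)[:2] for q in k],np.float32);print('handle rect',cv2.minAreaRect(P*1000))
q=[onz(c,*p,.056)[:2] for p in[(237,73),(333,73),(333,170),(240,170)]]
print([np.degrees(np.arctan2(*(b-a)[::-1])) for a,b in[(q[3],q[0]),(q[2],q[1])]])
```

```text
handle rect ((574.798583984375, 199.85072326660156), (17.379135131835938, 70.92303466796875), 73.61821746826172)
[np.float64(-18.019587106500815), np.float64(-15.288709173733677)]
```

View pics/w19.png

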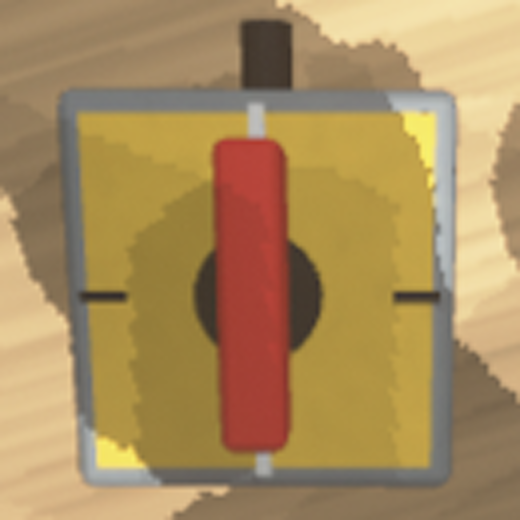

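```bash
python3 -c "
from station import robot
print(robot.hand_in())"
```

```text
the job is handed in; nothing more can be done
None
```

The job is done in the order asked and handed in at about 28 s, with the arm clear of everything.

- **Glue stick:** I lifted it off the thermostat and stood it on the desk at about (0.41, -0.10). It was upright in the last pictures.
- **Thermostat:** I pushed the pointer clockwise in two goes. The overhead wrist view then read the pointer at -61.9° and the green dot at -60.8°, so it may be about 1° past the dot. Other views put the dot between -60.9° and -62.4°, so that 1° is within the measuring error. I left it there.
- **Isolator:** After that I turned the red handle clockwise until it met its stop. The force rose to about 20 N while the tool barely moved. I then let go. The handle measured -16.4° and the box axis about -16.7°, so it is on.
- **Speaker, mug, pen cup and plant:** They looked upright and unmoved in the last camera views. I judged this by eye, not by measuring.

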